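# Feed the tumble polisher from the scoop tray

## Robot

A 7-joint arm with a two-finger parallel gripper is mounted at the origin on the work surface. World frame = base frame: x ahead of the robot, y to its left, z up, the work surface at z = 0. Lengths are in m, angles in rad, forces in N, time in s.
With the tool pointing down it reaches from about 0.4 to 0.85 m from the base axis. Payload 4.5 kg.
Tool frame: the origin (TCP) lies at the very end of the fingers, on their centre line; the grasp point (between the pads) lies 19 mm behind it (tcp_to_grasp is the z of the grasp point in the tool frame, in m); z points along the fingers, y is the line along which they close (so a half turn about z gives the same grasp; the last joint's range is limited). The gripper opens to 88 mm and grips with 3 to 60 N. Pads are 18 mm wide; open, the fingers measure 123 mm over their backs; the gripper's body (75 mm by 187 mm) begins 45 mm behind the grasp point.
Start: joints at [-1.157, 0.689, -0.195, 1.565, 0.157, 0.902, -0.215], TCP at [0.232, 0.58, 0.239] pointing down, gripper open.
Joint ranges: [-3.01, 3.01], [-0.46, 2.08], [-1.47, 1.51], [0.13, 2.56], [-1, 4.14], [0.04, 2.09], [-2.66, 2.66]. Speed limits (rad/s): [2.57, 2.57, 3.14, 3.14, 3.14, 3.14, 3.14].

## Interface

Orientations are given as a unit quaternion [x, y, z, w].
In Python, from plant import * gives the robot as it stands. The module is installed in compiled form; this text tells all that it offers.
- The arm moves only by the shell command python3 -m jog 'ROWS' [OPENING] [FORCE]. ROWS is JSON, a list that holds one entry, the list of rows, each a list of 6 numbers: the shift along the tool's x, y, z in m, then the turn, a rotation vector about the tool's x, y, z in rad. In form: [[[dx, dy, dz, ax, ay, az], ...]]. A call has 1 to 12 rows; each row shifts and turns the commanded pose from where the row before left it, along the tool's axes as they then stand; what a row does not reach is not made up. A row lasts 1/8 s, in which the tool goes at most 62.5 mm and 10.7 degrees, less where a joint would pass 70% of its speed; a pose out of reach is approached as far as the arm can. A call with a gripper value outside its range is refused whole. OPENING is the finger opening in m, from 0 to 0.0881, set as the call begins (- or left out, the last holds). The fingers move at their own pace and stop on an object; FORCE is the grip in N (left out, the last holds). Time passes only in rows, so rows that do not move let the fingers close. It gives the time, the measured TCP pose, the force, the opening and the grip force at its end, in the units of the state.
- get_state(): the state, without advancing time (a new reading comes with each control period).
- snapshot(name): name is "scene" or "top" or "wrist"; returns a dict with "frame" (480x640x3 uint8, red, green, blue), "mtx" (3x3 intrinsics, pixels), "D" ([k1, k2, p1, p2, k3] as OpenCV has them; the pictures are not rectified), "xyz" and "orientation" of the camera in the world; the wrist camera has in their place "mount" (4x4, takes a point from camera to tool coordinates, whose origin is the TCP and whose axes are the flange's). Camera axes: x right, y down, z forward; pixel columns grow to the right and rows downward; lengths in m; the calibration is good to about 2 mm. A picture is of the moment at which its call begins: read the wrist's pose just before it. There is no depth.
- finish_job(): hands the job in; it is judged then, once.
The state is a dict: "clock": time; "q": joint angles; "qd": joint speeds; "joint_torque": joint torques, N m; "tool_pos": TCP position; "eef_rot": TCP orientation; "contact_force": force on the tool from outside, world axes, zero at the start; "moment": the same for the moment, N m; "opening": opening from 0.0 (shut) to 1.0 (fully open); "finger_force": force on a finger pad.
Only numpy, scipy, OpenCV 4.12 (cv2) and the standard library are available. Lean on these libraries where they do the work, as an engineer would, in place of code of your own. Each camera call takes 0.05 s, during which the arm holds its last target. There are 200 camera calls.

## Task

Take the wooden scoop tray by the bar across its top and carry it, with its four wooden blanks in it, to the tumble polisher; set it down flat, square and centred on the metal ledge, its open nose over the hopper, and let go of it. Then take it by the upright grip at its tail, tip it until all four blanks have gone into the hopper, lay the empty tray back flat in the same place on the ledge and let go. Leave everything else on the bench where it is.

Things in the scene. Friction and masses are not known exactly. Their poses are not given: they have to be found in the camera images.
- tray: open pale wooden scoop tray, 200 long x 76 wide x 45 mm walls, 0.3 kg empty, upright on the bench. Origin on its underside, below the middle of the top bar; +x to the nose, z up. Flat underside x -70..+58 mm, 6 mm floor; from there the open nose slopes up at 0.36 rad to x = +100: pitch it nose-down 0.8 to 0.95 rad to roll the blanks out. Tail wall x -70..-65. Inside width 66 mm
- bail (a point): middle of the darker top bar, which bridges the tray's width 82 mm above its underside: 14 mm thick along the tray's x, 20 mm high (72..92 mm), 66 mm clear between its side cheeks; pinch it along the tray's x. Axes as the tray
- tail_grip (a point): gripping point on the upright tail grip, a darker wooden paddle behind the tail wall: 14 mm thick along the tray's y, 30 mm along x (tray x -100..-70), its top 88 mm above the underside; this point is at tray (-86, 0, 70) mm; pinch it along the tray's y. Axes as the tray
- nose (a point): middle of the nose's edge, tray (99, 0, 18) mm
- blank0_center (a point): centre of blank 0, a plain dark wooden cylinder 28 mm in diameter and 60 mm long, 30 g, lying across the tray; it rolls freely
- blank1_center (a point): centre of blank 1, a plain dark wooden cylinder 28 mm in diameter and 60 mm long, 30 g, lying across the tray; it rolls freely
- blank2_center (a point): centre of blank 2, a plain dark wooden cylinder 28 mm in diameter and 60 mm long, 30 g, lying across the tray; it rolls freely
- blank3_center (a point): centre of blank 3, a plain dark wooden cylinder 28 mm in diameter and 60 mm long, 30 g, lying across the tray; it rolls freely
- polisher: fixed bench tumble polisher: a flat metal loading ledge, then an open sheet-steel feed hopper, then a dark drum (top 187 mm). Origin at bench height below the point ledge; +x runs from the ledge to the hopper, z up
- ledge (a point): middle of the loading place on the ledge's top, 80 mm above the bench: the tray's origin belongs here, tray x along this x. The ledge is 150 mm wide (y) and reaches x -85..+65 mm from here; its pedestal is narrower, so a grip behind or beside the tray is free. Axes as the polisher
- hopper (a point): centre of the hopper's bottom, polisher (151, 0, 6) mm; inside 160 (x) x 170 (y) mm; the wall at the ledge is 80 mm high above the bench, the other three 130 mm; the floor slopes down away from the ledge. Axes as the polisher
- jar: bystander: squat amber glass jar, 68 mm in diameter, 70 mm high; origin under its centre
- maul: bystander: maul with an upright brass head 48 mm in diameter, 75 mm high, and a wooden handle to -x, 170 mm long; origin under the head
- awl: bystander: awl, 150 mm long, lying along its x
- cup: bystander: white cup, 72 mm in diameter, 85 mm high; origin under its centre
- cork_block: bystander: cork block 90 x 60 x 35 mm
- weight: bystander: dark steel weight 100 x 45 x 25 mm with a small brass knob, 53 mm high in all
- burnisher: bystander: small hammer 200 mm long, lying along its x

How it is judged:
By the outcome, as a careful person would: the job done as asked, in the order asked, and still so for the second after the job is handed in, with the robot touching nothing.
It also fails if it takes over 64 s, if anything falls off the work surface, if the arm or the gripper's body presses on something with over 40 N, if the wrist force passes 120 N, or if a joint passes its speed limit or range.

## Working session

There is one attempt and no reset: what is moved stays moved. The work goes in short steps, Python scripts to look and compute and a shell command to move; the robot and the scene stay as the last step left them, time stands still between calls to the robot, and variables do not carry over. Pictures are saved under pics/ and viewed, at most 10 in all, crops included, and the job is handed in when it is done.

```bash
mkdir -p pics
python3 - <<'E'
from plant import *
import cv2,pickle
s=get_state();print(s)
for n in("scene","top"):
    d=snapshot(n);cv2.imwrite(f"pics/{n}0.png",d["frame"][...,::-1]);pickle.dump(d,open(f"{n}0.pkl","wb"))
    print(n,d["mtx"],d["D"],d["xyz"],d["orientation"])
E
```

```text
{'clock': 0.0, 'q': array([-1.15724858,  0.68996746, -0.19455581,  1.56633345,  0.15731112,
        0.90249462, -0.21510198]), 'qd': array([-9.14951813e-04,  9.26665075e-04,  9.36958553e-04, -2.04308775e-03,
        1.53432110e-05, -3.17137974e-04, -1.20006410e-03]), 'joint_torque': array([-2.32276670e-04, -5.27565479e+01, -1.26695450e+00, -1.53430277e+01,
       -5.26409259e-02,  6.47666340e-03,  1.78392452e-04]), 'tool_pos': array([0.23147403, 0.57988187, 0.23792423]), 'eef_rot': array([ 1.88675887e-01,  9.82038998e-01, -8.96448783e-04, -1.14062573e-04]), 'contact_force': array([ 0.44541141,  0.42101727, -1.2693089 ]), 'moment': array([ 0.07228997, -0.00371906,  0.04750426]), 'finger_force': 0.0, 'opening': 1.0038032290647037}
scene [[480.81702835   0.         321.22167907]
 [  0.         480.81702835 232.74548101]
 [  0.           0.           1.        ]] [-0.05798195  0.          0.          0.          0.        ] [ 1.02291349 -0.61707424  0.70189592] [ 0.85069895  0.34441439 -0.1440563  -0.37005108]
top [[475.90842391   0.         314.60480621]
 [  0.         475.90842391 234.75723416]
 [  0.           0.           1.        ]] [-0.02076225  0.          0.          0.          0.        ] [ 0.48858869 -0.14844174  0.98811725] [ 0.71505622 -0.69701429  0.02648035 -0.04652383]
```

View pics/scene0.png

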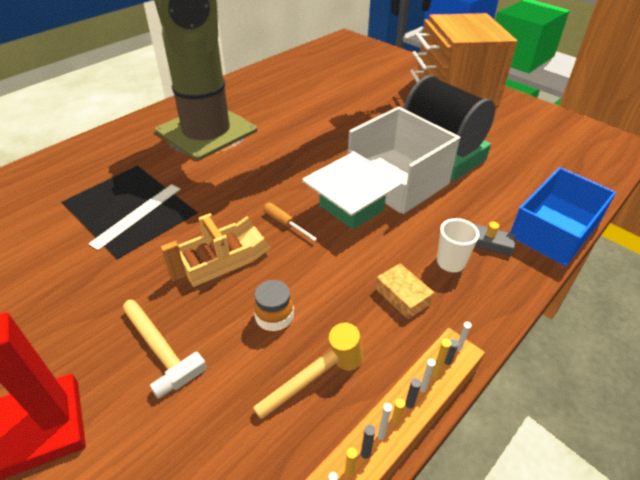

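View pics/top0.png

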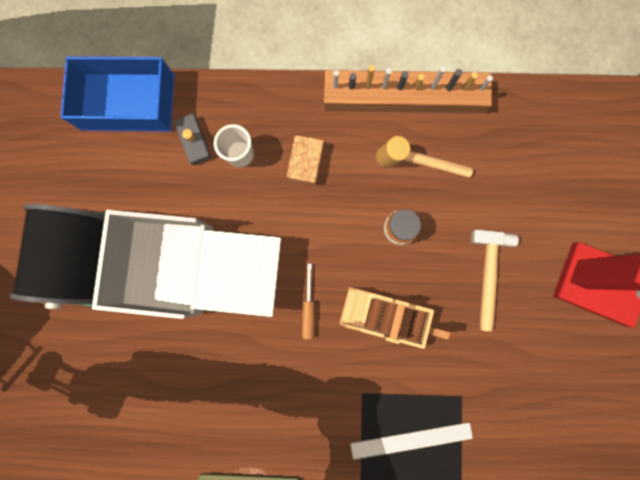

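The scene view shows the tray at about (215,250) with its nose to the right. In the top view the tray is at (388,318) with its nose to the left, and the ledge is at about x 195..280, y 230..315, with the hopper to its left. I'll enlarge both.

```bash
cat > h.py <<'E'
import cv2,numpy as np,pickle
from scipy.spatial.transform import Rotation as R
def ray(d,uv,z):
    p=cv2.undistortPoints(np.array(uv,float).reshape(-1,1,2),d["mtx"],d["D"]).reshape(-1,2)
    v=R.from_quat(d["orientation"]).apply(np.c_[p,np.ones(len(p))])
    z=np.broadcast_to(np.asarray(z,float),len(p))
    return d["xyz"]+v*((z-d["xyz"][2])/v[:,2])[:,None]
def proj(d,P):
    r=R.from_quat(d["orientation"]).inv();
    return cv2.projectPoints(np.atleast_2d(np.asarray(P,float)),r.as_rotvec(),-r.apply(d["xyz"]),d["mtx"],d["D"])[0].reshape(-1,2)
E
python3 - <<'E'
import cv2,numpy as np
f=cv2.imread("pics/top0.png")
a=cv2.resize(f[280:355,330:455],None,fx=6,fy=6,interpolation=cv2.INTER_CUBIC)
cv2.imwrite("pics/a.png",a)
b=cv2.resize(f[195:330,90:290],None,fx=4,fy=4,interpolation=cv2.INTER_CUBIC)
cv2.imwrite("pics/b.png",b)
E
```

```text
(no output)
```

View pics/a.png

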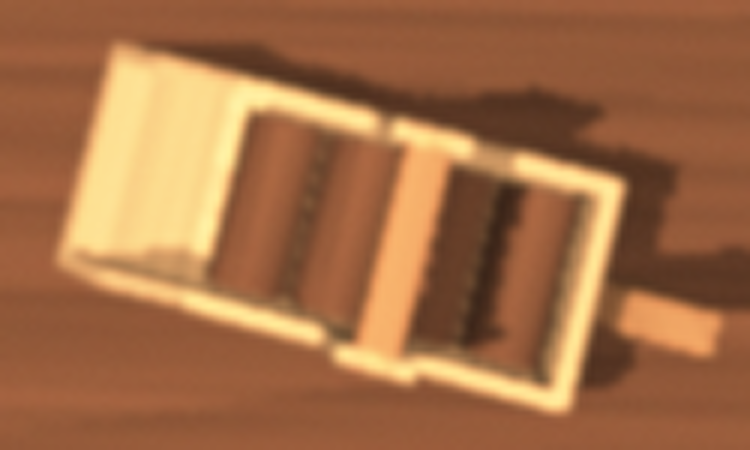

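View pics/b.png

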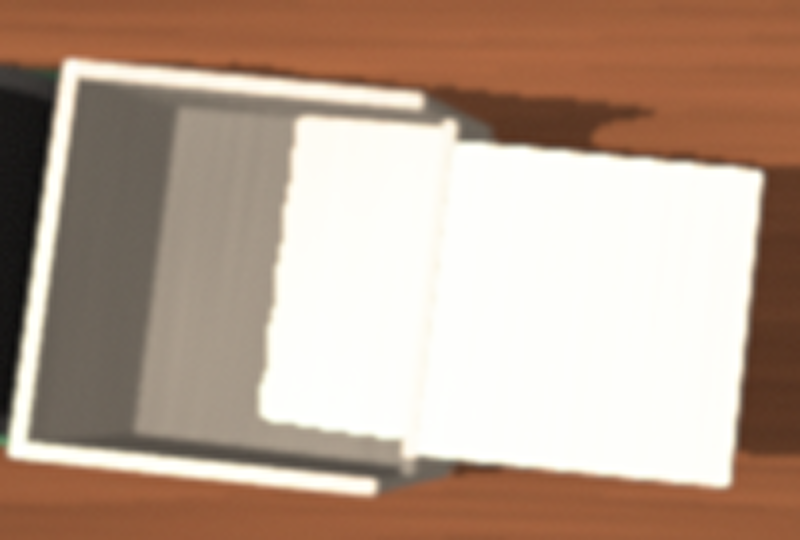

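Crop a has the bar running from (428,148) to (383,360), the tail wall's corners at (626,180) and (572,411), and the paddle's top centre at about (668,322). In crop b the ledge corners are (764,170), (729,486), (455,140) and (415,460).

Run:
```python
from h import *
d=pickle.load(open("top0.pkl","rb")); s=pickle.load(open("scene0.pkl","rb"))
a=lambda l:(np.array(l)+.5)/6-.5+[330,280]
b=lambda l:(np.array(l)+.5)/4-.5+[90,195]
bar=ray(d,a([(428,148),(383,360)]),.092);m=bar.mean(0)
g=ray(d,a([(668,322)]),.088)[0]; t=ray(d,a([(626,180),(572,411)]),.045)
n=ray(d,a([(118,45),(62,262)]),.018)
print("bar",bar,m,np.linalg.norm(bar[1]-bar[0]));print("grip",g,np.linalg.norm((g-m)[:2]));print("tail",t,t.mean(0),np.linalg.norm(t[1]-t[0]));print("nose",n.mean(0),np.linalg.norm(n[1]-n[0]))
for p,q in((m,g),(n.mean(0),t.mean(0))): print("yaw",np.arctan2(*(p-q)[[1,0]]),np.linalg.norm((p-q)[:2]))
for p in((t-t.mean(0))[0],):print("tailnormal",np.arctan2(p[1],p[0])+np.pi/2)
L=ray(d,b([(764,170),(729,486),(455,140),(415,460)]),.08);print(L)
c0=L[:2].mean(0);c1=L[2:].mean(0)
print("ledge",c0,c1,np.linalg.norm(c1-c0),np.linalg.norm(L[1]-L[0]),np.linalg.norm(L[3]-L[2]))
x=(L[2:]-L[:2]).mean(0);y=(L[[0,2]]-L[[1,3]]).mean(0);print("yaw",np.arctan2(x[1],x[0]),np.arctan2(y[1],y[0])+np.pi/2)
u=x/np.linalg.norm(x);print("origin",c0+.085*u,c1-.065*u)
print("scene proj bar,ledge corners",proj(s,[m,g,*L]).round(1))
for o in ((226,262),(404,227)): print(ray(d,[(404,227),(309,300)],[.07,.02]))
```

```text
bar [[ 0.45524334 -0.28567051  0.092     ]
 [ 0.39019083 -0.27249732  0.092     ]] [ 0.42271709 -0.27908392  0.092     ] 0.06637289850452081
grip [ 0.40377653 -0.36069562  0.088     ] 0.08378075842840071
tail [[ 0.44489451 -0.35715727  0.045     ]
 [ 0.37052609 -0.34003101  0.045     ]] [ 0.4077103  -0.34859414  0.045     ] 0.07631494160419187
nose [ 0.44768312 -0.1838856   0.018     ] 0.07482368122859052
yaw 1.3427520424581634 0.08378075842840071
yaw 1.332711078810564 0.16948961382300168
tailnormal 1.3444530101617336
[[ 0.57626175 -0.05619367  0.08      ]
 [ 0.4257709  -0.04472462  0.08      ]
 [ 0.58719794  0.09421975  0.08      ]
 [ 0.43351599  0.10567521  0.08      ]]
ledge [ 0.50101632 -0.05045914  0.08      ] [0.51035696 0.09994748 0.08      ] 0.15069638514624945 0.15092724667692933 0.15410829703973022
yaw 1.5087733858416672 1.4955717924765808
origin [0.50628489 0.03437742 0.08      ] [0.50632806 0.03507246 0.08      ]
scene proj bar,ledge corners [[211.8 228.2]
 [169.4 246.7]
 [351.8 214.9]
 [302.3 180. ]
 [402.2 184.2]
 [351.4 153.3]]
[[ 0.60271144 -0.29369056  0.07      ]
 [ 0.45597553 -0.11185443  0.02      ]]
[[ 0.60271144 -0.29369056  0.07      ]
 [ 0.45597553 -0.11185443  0.02      ]]
```

```bash
cat >> h.py <<'E'
def down(yaw,tilt=0):
    """tool down, tool y at world yaw; tilt = turn about tool y"""
    y=np.array([np.cos(yaw),np.sin(yaw),0]);z=np.array([0,0,-1.])
    return R.from_matrix(np.c_[np.cross(y,z),y,z])*R.from_rotvec([0,tilt,0])
def plan(p,r,P,Q,n):
    """n equal rows from pose (p,r) to (P,Q)"""
    w=(r.inv()*Q).as_rotvec()/n; S=sum(R.from_rotvec(w*k).as_matrix() for k in range(n))
    print(n,"x",np.r_[np.linalg.solve(S,r.inv().apply(np.array(P)-p)),w].round(4).tolist())
def go(*legs):
    """legs: (pos, Rotation, n) from the current pose"""
    from plant import get_state
    s=get_state();p,r=s["tool_pos"],R.from_quat(s["eef_rot"]);print(s["clock"],p.round(4),r.apply([0,1,0]).round(3),r.apply([0,0,1]).round(3))
    for P,Q,n in legs: plan(p,r,P,Q,n);p,r=np.array(P),Q
E
python3 - <<'E'
from h import *
go(([.40,.12,.28],down(1.30),10),([.4227,-.279,.17],down(1.338),9))
E
```

```text
0.1 [0.2316 0.5799 0.238 ] [ 0.371  0.929 -0.002] [-0.    -0.002 -1.   ]
10 x [-0.0309, -0.0381, -0.0042, -0.0002, 0.0, -0.0109]
9 x [-0.0136, -0.0423, 0.0122, 0.0, 0.0, -0.0042]
```

```bash
python3 -m jog '[[[0,0,-0.02,0,0,0],[-0.031,-0.038,-0.002,0,0,-0.011],[-0.031,-0.038,-0.002,0,0,-0.011],[-0.031,-0.038,-0.002,0,0,-0.011],[-0.031,-0.038,-0.002,0,0,-0.011],[-0.031,-0.038,-0.002,0,0,-0.011],[-0.031,-0.038,-0.002,0,0,-0.011],[-0.031,-0.038,-0.002,0,0,-0.011],[-0.031,-0.038,-0.002,0,0,-0.011],[-0.031,-0.038,-0.002,0,0,-0.011],[-0.031,-0.038,-0.002,0,0,-0.011]]]' 0.06 50
python3 - <<'E'
from h import *
# test tilt pose for pouring: grip over ledge; then bar
from plant import get_state
print(get_state()["q"].round(3))
go(([.4227,-.279,.17],down(1.338),9))
E
```

```text
clock: 1.48
tool_pos: [0.4019, 0.1191, 0.2787]
eef_rot: [0.134, 0.991, 0.0, -0.0]
contact_force: [0.4, 0.2, -0.1]
opening: 0.681
finger_force: 0.0
[-0.205  0.372 -0.271  2.091  0.152  0.697  0.727]
1.475 [0.4019 0.1191 0.2787] [ 0.266  0.964 -0.   ] [-0.  0. -1.]
9 x [-0.0133, -0.0423, 0.0121, -0.0, -0.0, -0.0041]
```

Before grasping I'll try the pouring pose in free air, which costs little time.

Run:
```python
from h import *
go(([.46,.06,.30],down(3.07),9),([.508,.064,.27],down(3.07,.9),6))
```

```text
1.475 [0.4019 0.1191 0.2787] [ 0.266  0.964 -0.   ] [-0.  0. -1.]
9 x [-0.0027, -0.0102, -0.0024, 0.0, -0.0, -0.1965]
6 x [-0.0031, -0.0079, 0.0043, -0.0, 0.15, 0.0]
```

```bash
python3 -m jog '[[[-0.003,-0.01,-0.002,0,0,-0.186],[-0.003,-0.01,-0.002,0,0,-0.186],[-0.003,-0.01,-0.002,0,0,-0.186],[-0.003,-0.01,-0.002,0,0,-0.186],[-0.003,-0.01,-0.002,0,0,-0.186],[-0.003,-0.01,-0.002,0,0,-0.186],[-0.003,-0.01,-0.002,0,0,-0.186],[-0.003,-0.01,-0.002,0,0,-0.186],[-0.003,-0.01,-0.002,0,0,-0.186],[0,0,0,0,0,-0.095]]]'
python3 -m jog '[[[-0.003,-0.008,0.004,0,0.15,0],[-0.003,-0.008,0.004,0,0.15,0],[-0.003,-0.008,0.004,0,0.15,0],[-0.003,-0.008,0.004,0,0.15,0],[-0.003,-0.008,0.004,0,0.15,0],[-0.003,-0.008,0.004,0,0.15,0]]]'
python3 - <<'E'
from h import *
from plant import get_state
print(get_state()["q"].round(3))
go(([.45,.0,.28],down(1.9),12),([.4227,-.279,.17],down(1.338),8))
E
```

```text
clock: 2.72
tool_pos: [0.46, 0.0603, 0.2965]
eef_rot: [-0.682, 0.731, 0.0, 0.0]
contact_force: [-0.1, 0.1, 0.9]
opening: 0.683
finger_force: 0.0
clock: 3.48
tool_pos: [0.5083, 0.0654, 0.2686]
eef_rot: [-0.613, 0.658, -0.298, -0.319]
contact_force: [0.1, -0.6, -0.1]
opening: 0.679
finger_force: 0.0
[-0.403  0.818 -0.397  1.67   0.811  1.583  1.894]
3.475 [0.5083 0.0654 0.2686] [-0.998  0.071 -0.001] [-0.055 -0.784 -0.618]
12 x [0.0075, 0.0008, 0.0028, -0.044, -0.0663, 0.0905]
8 x [0.0064, -0.0349, 0.0138, 0.0, 0.0, 0.0702]
```

The pour pose is reachable. Next is moving above the bar.

```bash
python3 -m jog '[[[0.0075,0.001,0.003,-0.044,-0.066,0.0905],[0.0075,0.001,0.003,-0.044,-0.066,0.0905],[0.0075,0.001,0.003,-0.044,-0.066,0.0905],[0.0075,0.001,0.003,-0.044,-0.066,0.0905],[0.0075,0.001,0.003,-0.044,-0.066,0.0905],[0.0075,0.001,0.003,-0.044,-0.066,0.0905],[0.0075,0.001,0.003,-0.044,-0.066,0.0905],[0.0075,0.001,0.003,-0.044,-0.066,0.0905],[0.0075,0.001,0.003,-0.044,-0.066,0.0905],[0.0075,0.001,0.003,-0.044,-0.066,0.0905],[0.0075,0.001,0.003,-0.044,-0.066,0.0905],[0.0075,0.001,0.003,-0.044,-0.066,0.0905]]]'
python3 -m jog '[[[0.0064,-0.035,0.01,0,0,0.07],[0.0064,-0.035,0.01,0,0,0.07],[0.0064,-0.035,0.01,0,0,0.07],[0.0064,-0.035,0.01,0,0,0.07],[0.0064,-0.035,0.01,0,0,0.07],[0.0064,-0.035,0.01,0,0,0.07],[0.0064,-0.035,0.01,0,0,0.07],[0.0064,-0.035,0.01,0,0,0.07],[0,0,0,0,0,0]]]'
python3 - <<'E'
from h import *
from plant import *
go(([.4227,-.279,.063],down(1.338),5))
s=get_state();d=snapshot("wrist");cv2.imwrite("pics/w1.png",d["frame"][...,::-1])
T=np.eye(4);T[:3,:3]=R.from_quat(s["eef_rot"]).as_matrix();T[:3,3]=s["tool_pos"];C=T@d["mount"]
d["xyz"]=C[:3,3];d["orientation"]=R.from_matrix(C[:3,:3]).as_quat();pickle.dump(d,open("w1.pkl","wb"))
r=down(1.338-np.pi/2) 
X=np.array([np.cos(1.338),np.sin(1.338),0]);Y=np.array([-X[1],X[0],0]);o=np.array([.4227,-.279,0])
print(d["mount"].round(3).tolist())
print(proj(d,[o+X*a+Y*b+[0,0,c] for a,b,c in((0,.033,.092),(0,-.033,.092),(-.086,0,.088))]).round(1))
E
```

```text
clock: 4.97
tool_pos: [0.4468, -0.0007, 0.2776]
eef_rot: [-0.162, 0.987, 0.002, -0.0]
contact_force: [-0.6, -0.0, -0.3]
opening: 0.681
finger_force: 0.0
clock: 6.1
tool_pos: [0.4172, -0.2826, 0.1962]
eef_rot: [0.119, 0.993, 0.0, -0.003]
contact_force: [0.1, 0.5, 0.2]
opening: 0.68
finger_force: 0.0
6.1 [ 0.4172 -0.2826  0.1962] [ 0.236  0.972 -0.   ] [-0.005  0.001 -1.   ]
5 x [-0.001, 0.001, 0.0266, -0.0, -0.0011, -0.001]
[[0.0, -0.957, -0.29, 0.074], [1.0, 0.0, 0.0, 0.0], [0.0, -0.29, 0.957, -0.146], [0.0, 0.0, 0.0, 1.0]]
[[321.3 206.6]
 [321.3 287.6]
 [213.  247.5]]
```

View pics/w1.png

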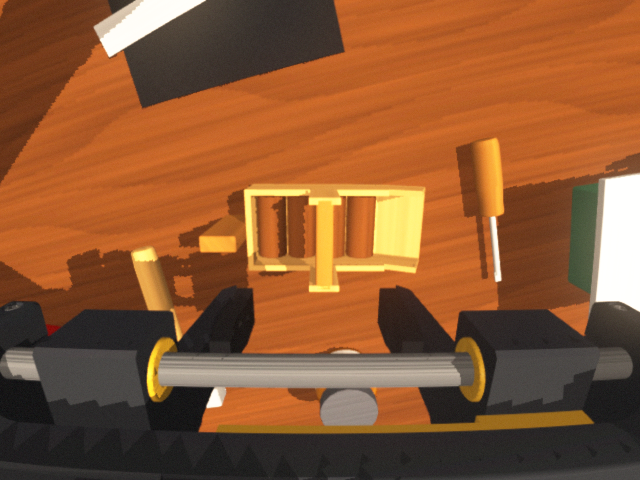

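The wrist view has the bar's middle at about (324,245), against a predicted (321,247). That's within 2 mm, so I'll descend and grip.

```bash
python3 -m jog '[[[-0.001,0.0013,0.0266,0,-0.001,-0.001],[-0.001,0.0013,0.0266,0,-0.001,-0.001],[-0.001,0.0013,0.0266,0,-0.001,-0.001],[-0.001,0.0013,0.0266,0,-0.001,-0.001],[-0.001,0.0013,0.0266,0,-0.001,-0.001],[0,0,0,0,0,0]]]'
python3 -m jog '[[[0,0,0,0,0,0],[0,0,0,0,0,0],[0,0,0,0,0,0],[0,0,0,0,0,0]]]' 0 50
python3 -m jog '[[[0,0,-0.005,0,0,0],[0,0,-0.01,0,0,0],[0,0,-0.02,0,0,0],[0,0,-0.025,0,0,0],[0,0,-0.025,0,0,0],[0,0,-0.02,0,0,0],[0,0,-0.01,0,0,0],[0,0,-0.005,0,0,0],[0,0,0,0,0,0]]]'
python3 - <<'E'
from h import *
go(([.5063,.0347,.183],down(1.338+.162),20))
E
```

```text
clock: 6.9
tool_pos: [0.4257, -0.2724, 0.0632]
eef_rot: [0.112, 0.994, 0.002, 0.0]
contact_force: [-0.5, 0.0, -0.1]
opening: 0.679
finger_force: 0.0
clock: 7.4
tool_pos: [0.4259, -0.2747, 0.0647]
eef_rot: [0.113, 0.994, 0.0, 0.002]
contact_force: [0.5, -1.4, 0.1]
opening: 0.25
finger_force: 0.0
clock: 8.52
tool_pos: [0.4252, -0.2745, 0.184]
eef_rot: [0.113, 0.994, 0.001, 0.001]
contact_force: [-0.5, 0.5, -4.5]
opening: 0.151
finger_force: 50.0
8.525 [ 0.4252 -0.2745  0.184 ] [0.225 0.974 0.001] [ 0.002  0.001 -1.   ]
20 x [-0.0017, 0.0159, 0.0001, 0.0001, 0.0001, -0.0078]
```

```bash
python3 -m jog '[[[0,0.004,0,0,0,0],[0,0.008,0,0,0,-0.008],[-0.002,0.012,0,0,0,-0.008],[-0.002,0.016,0,0,0,-0.008],[-0.002,0.018,0,0,0,-0.008],[-0.002,0.018,0,0,0,-0.008],[-0.002,0.018,0,0,0,-0.008],[-0.002,0.018,0,0,0,-0.008],[-0.002,0.018,0,0,0,-0.008],[-0.002,0.018,0,0,0,-0.008],[-0.002,0.018,0,0,0,-0.008],[-0.002,0.018,0,0,0,-0.008]]]'
python3 -m jog '[[[-0.002,0.018,0,0,0,-0.008],[-0.002,0.018,0,0,0,-0.008],[-0.002,0.018,0,0,0,-0.008],[-0.002,0.018,0,0,0,-0.008],[-0.002,0.018,0,0,0,-0.008],[-0.002,0.016,0,0,0,-0.008],[-0.002,0.014,0,0,0,-0.008],[0,0.009,0,0,0,-0.008],[0,0.006,0,0,0,-0.004],[0,0.003,0,0,0,0],[0,0,0,0,0,0]]]'
python3 - <<'E'
from h import *
from plant import *
go(([.5063,.0347,.183],down(1.50),2))
s=get_state();d=snapshot("wrist");cv2.imwrite("pics/w2.png",d["frame"][...,::-1])
t=snapshot("scene");cv2.imwrite("pics/s2.png",cv2.resize(t["frame"][90:290,220:490,::-1],None,fx=2.9,fy=2.9,interpolation=cv2.INTER_CUBIC))
T=np.eye(4);T[:3,:3]=R.from_quat(s["eef_rot"]).as_matrix();T[:3,3]=s["tool_pos"];C=T@d["mount"]
d["xyz"]=C[:3,3];d["orientation"]=R.from_matrix(C[:3,:3]).as_quat();pickle.dump(d,open("w2.pkl","wb"))
L=[[ 0.576, -0.056,.08],[ 0.4258, -0.0447,.08]];print(proj(d,L).round(1))
E
```

```text
clock: 10.02
tool_pos: [0.4791, -0.0954, 0.1845]
eef_rot: [0.068, 0.998, 0.001, 0.001]
contact_force: [0.6, 0.9, -4.6]
opening: 0.151
finger_force: 50.0
clock: 11.4
tool_pos: [0.5079, 0.0379, 0.1846]
eef_rot: [0.036, 0.999, 0.0, 0.001]
contact_force: [-0.7, 0.3, -3.1]
opening: 0.151
finger_force: 50.0
11.4 [0.5079 0.0379 0.1846] [0.071 0.997 0.   ] [ 0.003  0.    -1.   ]
2 x [0.0007, -0.0016, 0.0008, 0.0002, 0.0013, -0.0002]
[[210.5 326. ]
 [192.6 140.5]]
```

View pics/w2.png

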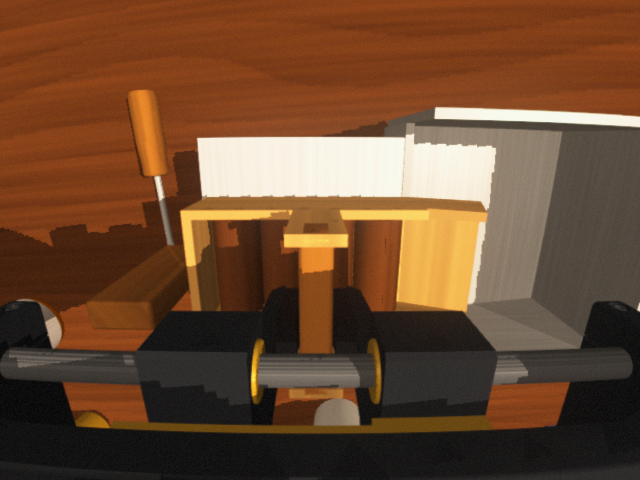

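View pics/s2.png

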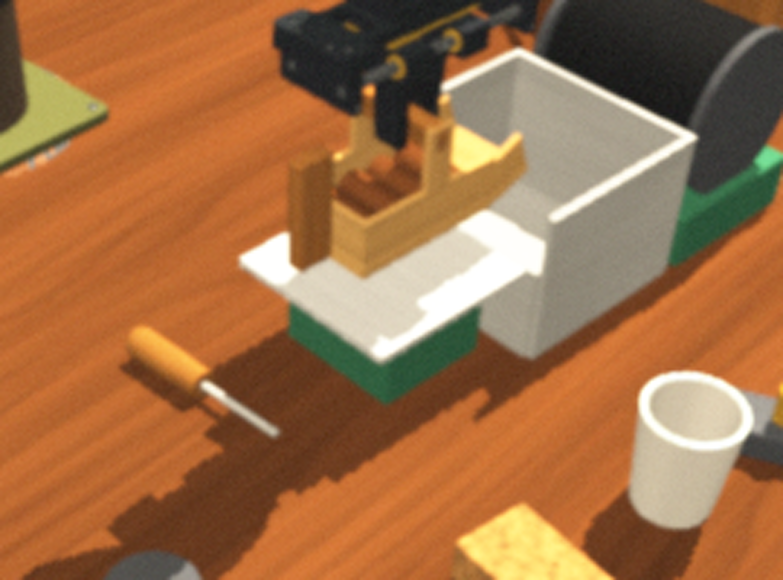

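The scene crop shows the tray hanging level with all four blanks in it. The wrist view has the ledge's tail corner at (198,138), its hopper corner at (405,137), and the cheek on the tray's -y side at x 286..347. I'll compare these with predictions.

Run:
```python
from h import *
d=pickle.load(open("w2.pkl","rb"))
o=np.array([.5079,.0379,0]);X=np.array([np.cos(1.5),np.sin(1.5),0]);Y=np.array([-X[1],X[0],0])
for zt in(.111,.116,.121):
    P=lambda a,b,c:o+X*a+Y*b+[0,0,zt+c]
    # bar ends, tail wall +y top corner (outer), nose wall corner
    print(zt,proj(d,[P(-.007,.033,.092),P(.007,.033,.092),P(-.07,.038,.045),P(-.07,.0,.045),P(-.07,0,.0)]).round(1).tolist())
L=ray(d,[(198,138),(405,137),(403,137)],.08);print(L, np.linalg.norm(L[1]-L[0]))
x=L[1]-L[0];print(np.arctan2(x[1],x[0]))
u=X;print("origin est",L[0]+.085*X-.075*Y, L[1]-.065*X-.075*Y)
```

```text
0.111 [[297.2, 250.7], [332.5, 250.7], [183.4, 214.2], [191.1, 280.3], [213.8, 254.6]]
0.116 [[296.5, 254.8], [333.1, 254.8], [179.8, 216.2], [187.9, 283.8], [211.7, 256.9]]
0.121 [[295.8, 259.2], [333.7, 259.2], [176.0, 218.3], [184.6, 287.6], [209.5, 259.4]]
[[ 0.42444219 -0.04048842  0.08      ]
 [ 0.43449479  0.10749498  0.08      ]
 [ 0.43440851  0.10605509  0.08      ]] 0.14832444195789496
1.502969926727946
origin est [0.50526698 0.03899337 0.08      ] [0.504709   0.03735252 0.08      ]
```

```bash
python3 -m jog '[[[0.0014,-0.0013,0.003,0,0,0.000],[0,0,0.006,0,0,0],[0,0,0.007,0,0,0],[0,0,0.006,0,0,0],[0,0,0.003,0,0,0],[0,0,0,0,0,0],[0,0,0,0,0,0]]]'
python3 -m jog '[[[0,0,0.002,0,0,0],[0,0,0,0,0,0]]]' | grep -E 'pos|contact'
python3 -m jog '[[[0,0,0.002,0,0,0],[0,0,0,0,0,0]]]'| grep -E 'pos|contact'
```

```text
clock: 12.38
tool_pos: [0.5067, 0.037, 0.1598]
eef_rot: [0.035, 0.999, 0.0, 0.001]
contact_force: [0.0, 0.9, -4.2]
opening: 0.157
finger_force: 50.0
tool_pos: [0.5065, 0.0369, 0.1576]
contact_force: [0.1, -0.7, -4.4]
tool_pos: [0.5064, 0.037, 0.1555]
contact_force: [-0.9, 0.5, -5.1]
```

```bash
for i in 1; do python3 -m jog '[[[0,0,0.002,0,0,0],[0,0,0,0,0,0]]]' | grep -E 'pos|contact'
python3 -m jog '[[[0,0,0.002,0,0,0],[0,0,0,0,0,0]]]'| grep -E 'pos|contact'
python3 -m jog '[[[0,0,0.002,0,0,0],[0,0,0,0,0,0]]]'| grep -E 'pos|contact'; done
```

```text
tool_pos: [0.5065, 0.0369, 0.1535]
contact_force: [0.1, 0.3, -4.6]
tool_pos: [0.5065, 0.0369, 0.1515]
contact_force: [0.9, 0.0, -3.6]
tool_pos: [0.5065, 0.037, 0.1495]
contact_force: [-0.1, 0.8, -3.6]
```

```bash
python3 -m jog '[[[0,0,0.002,0,0,0],[0,0,0,0,0,0]]]' | grep -E 'pos|contact'
python3 -m jog '[[[0,0,0.002,0,0,0],[0,0,0,0,0,0]]]'| grep -E 'pos|contact'
python3 -m jog '[[[0,0,0.0015,0,0,0],[0,0,0,0,0,0]]]'| grep -E 'pos|contact'
```

```text
tool_pos: [0.5068, 0.037, 0.1483]
contact_force: [-1.5, -0.2, 4.6]
tool_pos: [0.5068, 0.037, 0.1482]
contact_force: [-5.7, -1.0, 25.5]
tool_pos: [0.5069, 0.037, 0.1482]
contact_force: [-8.9, 0.6, 39.7]
```

It's on the ledge at z=0.148. I'll ease the load, let go and rise.

```bash
python3 -m jog '[[[0,0,-0.0035,0,0,0],[0,0,0,0,0,0]]]' | grep -E 'pos|contact'
python3 -m jog '[[[0,0,0,0,0,0],[0,0,0,0,0,0],[0,0,0,0,0,0]]]' 0.05 | grep -E 'pos|contact|open'
python3 -m jog '[[[0,0,-0.02,0,0,0],[0,0,-0.04,0,0,0],[0,0,-0.05,0,0,0],[0,-0.02,-0.02,0,0,-0.15],[0,-0.04,0,0,0,-0.18],[0,-0.05,0,0,0,-0.18],[0,-0.05,0,0,0,-0.18],[0,0,0,0,0,-0.18],[0,0,0,0,0,-0.18],[0,0,0,0,0,-0.18],[0,0,0,0,0,-0.18],[0,0,0,0,0,-0.16]]]'
python3 - <<'E'
from h import *
from plant import *
d=snapshot("top");pickle.dump(d,open("top3.pkl","wb"));f=d["frame"][...,::-1]
cv2.imwrite("pics/t3.png",cv2.resize(f[195:330,140:340],None,fx=4,fy=4,interpolation=cv2.INTER_CUBIC))
o=np.array([.505,.0377]);X=np.array([np.cos(1.5),np.sin(1.5)]);g=o-.086*X;print(g)
go(([g[0],g[1],.24],down(1.5+np.pi/2),4),([g[0],g[1],.131],down(1.5+np.pi/2),5))
E
```

```text
tool_pos: [0.5072, 0.037, 0.1483]
contact_force: [-2.1, -0.5, 9.3]
tool_pos: [0.5066, 0.037, 0.1473]
contact_force: [0.3, -0.5, 1.4]
opening: 0.469
clock: 16.5
tool_pos: [0.5418, -0.1167, 0.2775]
eef_rot: [-0.683, 0.731, -0.001, 0.0]
contact_force: [1.1, 0.0, -1.4]
opening: 0.566
finger_force: 0.0
[ 0.4989166  -0.04808457]
16.55 [ 0.5421 -0.1166  0.2774] [-0.998  0.066 -0.003] [ 0.003  0.001 -1.   ]
4 x [-0.0163, 0.012, 0.0093, -0.0007, 0.0004, 0.0012]
5 x [0.0, 0.0, 0.0218, 0.0, 0.0, 0.0]
```

View pics/t3.png

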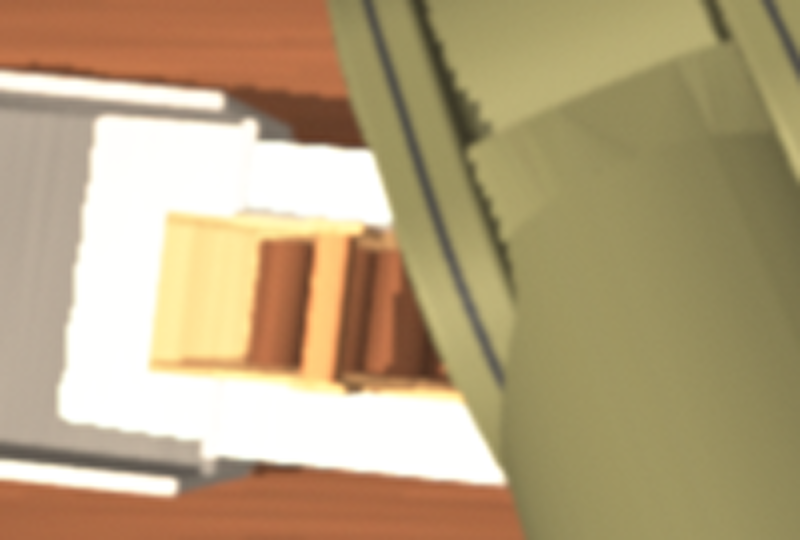

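Tray nose corners in the crop are (168,213) and (150,370). The bar's centre line runs from about (333,234) to (321,383).

Run:
```python
from h import *
d=pickle.load(open("top3.pkl","rb"))
b=lambda l:(np.array(l)+.5)/4-.5+[140,195]
n=ray(d,b([(168,213),(150,370)]),.098); m=ray(d,b([(333,234),(321,383)]),.172)
o=np.array([.5063,.0347]);X=np.array([np.cos(1.5),np.sin(1.5)]);Y=np.array([-X[1],X[0]])
for p in(n,m):
    q=p[:,:2]-o; print(np.c_[q@X,q@Y].round(4), (p[0]-p[1]).round(4))
    v=(p[0]-p[1]);print("yaw",np.arctan2(v[1],v[0])+np.pi/2)
```

```text
[[ 0.0973 -0.0364]
 [ 0.0965  0.0378]] [ 0.074  -0.0045  0.    ]
yaw 1.5106936088924179
[[ 0.001  -0.0309]
 [-0.0013  0.0332]] [ 0.0641 -0.0022  0.    ]
yaw 1.5362744489022049
```

The tray sits within about 2 mm and squarely in place. Next is the tail grip.

```bash
python3 -m jog '[[[-0.0165,0.012,0.0093,-0.0007,0.0004,0.0012],[-0.0165,0.012,0.0093,-0.0007,0.0004,0.0012],[-0.0165,0.012,0.0093,-0.0007,0.0004,0.0012],[-0.0165,0.012,0.0093,-0.0007,0.0004,0.0012],[0,0,0,0,0,0],[0,0,0,0,0,0]]]' 0.05 60
python3 - <<'E'
from h import *
from plant import *
o=np.array([.5055,.0375]);X=np.array([np.cos(1.5),np.sin(1.5)]);g=o-.086*X
go(([g[0],g[1],.131],down(1.5+np.pi/2),5))
s=get_state();d=snapshot("wrist");cv2.imwrite("pics/w4.png",d["frame"][...,::-1])
T=np.eye(4);T[:3,:3]=R.from_quat(s["eef_rot"]).as_matrix();T[:3,3]=s["tool_pos"];C=T@d["mount"]
d["xyz"]=C[:3,3];d["orientation"]=R.from_matrix(C[:3,:3]).as_quat()
q=lambda a,b,c:[*(o+X*a+np.array([-X[1],X[0]])*b),.08+c]
print(proj(d,[q(-.1,.007,.088),q(-.1,-.007,.088),q(-.07,.007,.088),q(-.07,-.007,.088),q(-.07,.038,.045),q(-.07,-.038,.045)]).round(1).tolist())
E
```

```text
clock: 17.3
tool_pos: [0.4997, -0.048, 0.2405]
eef_rot: [-0.679, 0.734, -0.001, -0.0]
contact_force: [0.1, 0.2, 0.3]
opening: 0.569
finger_force: 0.0
17.3 [ 0.4997 -0.048   0.2405] [-0.997  0.078 -0.   ] [ 0.    -0.001 -1.   ]
5 x [0.0, 0.0001, 0.0219, -0.0001, -0.0003, -0.0015]
[[327.3, 235.6], [306.5, 235.8], [327.2, 277.1], [307.1, 277.2], [363.3, 256.8], [270.6, 257.4]]
```

View pics/w4.png

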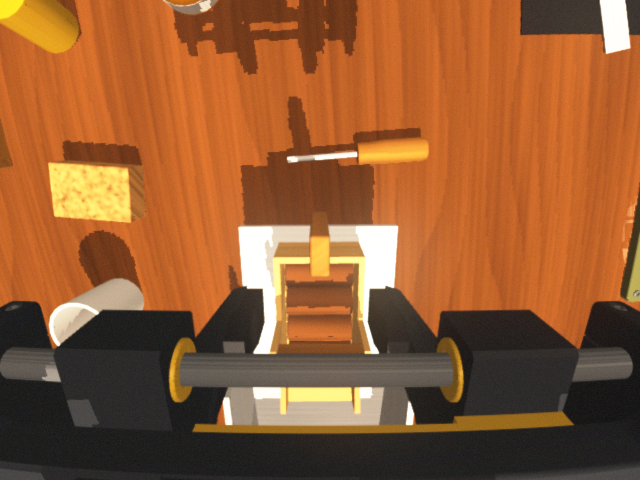

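The paddle's top is at u 310–329 (predicted 307–327), the tray is centred at u 319, and the ledge is centred at u 318.5. I'll descend with a 1 mm correction and grip at 60 N.

```bash
python3 -m jog '[[[0,0.0004,0.0219,0,0,-0.0015],[0,0.0004,0.0219,0,0,-0.0015],[0,0.0004,0.0219,0,0,-0.0015],[0,0,0.0219,0,0,-0.0015],[0,0,0.0219,0,0,-0.0015],[0,0,0,0,0,0],[0,0,0,0,0,0]]]' | grep -E 'pos|contact'
python3 -m jog '[[[0,0,0,0,0,0],[0,0,0,0,0,0],[0,0,0,0,0,0],[0,0,0,0,0,0],[0,0,0,0,0,0],[0,0,0,0,0,0]]]' 0 60
python3 - <<'E'
from h import *
# tray pose = (dx forward, dz up, pitch) applied rigidly about a tray point; TCP follows
X=np.array([np.cos(1.5),np.sin(1.5),0]);Z=np.array([0,0,1.]);Yv=np.cross(Z,X)
from plant import get_state
s=get_state();p0=s["tool_pos"];r0=R.from_quat(s["eef_rot"])
o=p0+.086*X;o[2]=.08
def pose(th,dx,dz,piv=np.array([.058,0,0])):
    Q=R.from_rotvec(Yv*th);P=o+X*piv[0]
    return P+Q.apply(p0-P)+X*dx+Z*dz, Q*r0
a=pose(.3,0,.002);b=pose(.6,.03,.035);c=pose(.9,.035,.035)
go((*a,8),(*b,4),(*c,4))
E
```

```text
tool_pos: [0.4986, -0.0475, 0.1315]
contact_force: [-0.3, 0.3, 0.3]
clock: 18.98
tool_pos: [0.4978, -0.0472, 0.131]
eef_rot: [-0.682, 0.731, -0.0, -0.0]
contact_force: [-1.2, -0.7, 2.8]
opening: 0.154
finger_force: 60.0
18.975 [ 0.4978 -0.0472  0.131 ] [-0.998  0.069  0.   ] [-0.    -0.001 -1.   ]
8 x [-0.002, -0.0, -0.0056, -0.0001, 0.0375, 0.0]
4 x [-0.0078, -0.0, -0.0213, -0.0001, 0.075, 0.0]
4 x [-0.0052, -0.0, -0.0115, -0.0001, 0.075, 0.0]
```

```bash
python3 -m jog '[[[-0.002,0,-0.0056,0,0.0375,0],[-0.002,0,-0.0056,0,0.0375,0],[-0.002,0,-0.0056,0,0.0375,0],[-0.002,0,-0.0056,0,0.0375,0],[-0.002,0,-0.0056,0,0.0375,0],[-0.002,0,-0.0056,0,0.0375,0],[-0.002,0,-0.0056,0,0.0375,0],[-0.002,0,-0.0056,0,0.0375,0]]]'
python3 -m jog '[[[-0.0078,0,-0.0213,0,0.075,0],[-0.0078,0,-0.0213,0,0.075,0],[-0.0078,0,-0.0213,0,0.075,0],[-0.0078,0,-0.0213,0,0.075,0],[-0.0052,0,-0.0115,0,0.075,0],[-0.0052,0,-0.0115,0,0.075,0],[-0.0052,0,-0.0115,0,0.075,0],[-0.0052,0,-0.0115,0,0.075,0],[0,0,0,0,0,0],[0,0,0,0,0,0],[0,0,0,0,0,0],[0,0,0,0,0,0]]]'
python3 - <<'E'
from h import *
from plant import *
s=get_state();print(s["moment"],s["q"].round(2))
t=snapshot("scene");cv2.imwrite("pics/s5.png",cv2.resize(t["frame"][60:260,250:500,::-1],None,fx=2.9,fy=2.9,interpolation=cv2.INTER_CUBIC))
E
```

```text
clock: 19.98
tool_pos: [0.4993, -0.0251, 0.1732]
eef_rot: [-0.675, 0.723, -0.103, -0.11]
contact_force: [-0.2, -0.9, -4.2]
opening: 0.15
finger_force: 60.0
clock: 21.48
tool_pos: [0.5069, 0.0815, 0.2598]
eef_rot: [-0.614, 0.659, -0.297, -0.318]
contact_force: [0.4, 0.1, -2.8]
opening: 0.153
finger_force: 60.0
[1.17525389 0.04624266 0.01094808] [-0.44  0.83 -0.38  1.65  0.79  1.58  1.89]
```

View pics/s5.png

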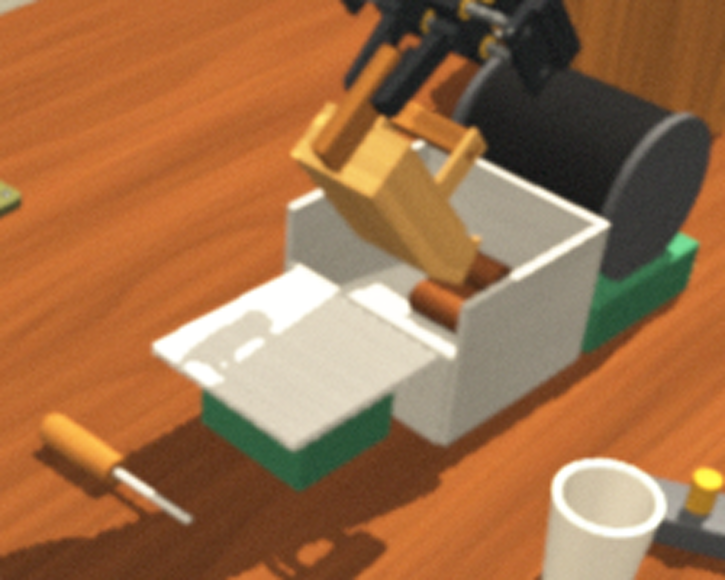

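All four seem out: the crop shows blanks in the hopper at (435,300) and (488,268), and the weight is down to about 2.8 N. I'll tilt slightly further, hold, and average the weight.

```bash
python3 -m jog '[[[0,0,-0.002,0,0.03,0],[0,0,-0.002,0,0.02,0],[0,0,0,0,0,0],[0,0,0,0,0,0],[0,0,0,0,0,0],[0,0,0,0,0,0],[0,0,0,0,0,0],[0,0,0,0,0,0]]]' | grep -E 'pos|contact'
python3 - <<'E'
from h import *
from plant import *
F=[];M=[]
for i in range(20):
    t=snapshot("scene");s=get_state();F.append(s["contact_force"]);M.append(s["moment"])
print(np.mean(F,0),np.std(F,0)/4.5,np.mean(M,0))
# return: tray pose with pivot, then lay
r1=R.from_quat(s["eef_rot"]);p1=s["tool_pos"]
X=np.array([np.cos(1.5),np.sin(1.5),0]);Z=np.array([0,0,1.]);Yv=np.cross(Z,X)
p0=np.array([.4978,-.0472,.131]);r0=down(1.5+np.pi/2);o=p0+.086*X;o[2]=.08
def pose(th,dx,dz,piv=.058):
    Q=R.from_rotvec(Yv*th);P=o+X*piv
    return P+Q.apply(p0-P)+X*dx+Z*dz, Q*r0
go((*pose(.6,.0,.04),6),(*pose(.0,-.0,.015),10),(*pose(0,0,.001),5))
E
```

```text
tool_pos: [0.5071, 0.0856, 0.2619]
contact_force: [-0.0, 1.2, -3.0]
[ 0.03808982 -0.10384774 -2.92384333] [0.08044019 0.11481474 0.11753896] [ 1.25476626e+00 -3.46285937e-03  1.00188672e-03]
23.525 [0.5071 0.0856 0.2618] [-0.998  0.069  0.   ] [-0.056 -0.812 -0.581]
6 x [0.007, -0.0, 0.0117, -0.0002, -0.0585, 0.0002]
10 x [0.002, 0.0, 0.0111, -0.0, -0.06, 0.0]
5 x [0.0, 0.0, 0.0028, 0.0, 0.0, 0.0]
```

The averaged weight is 0.298 kg, so the tray is empty. Laying it back.

```bash
python3 -m jog '[[[0.007,0,0.0117,0,-0.0585,0],[0.007,0,0.0117,0,-0.0585,0],[0.007,0,0.0117,0,-0.0585,0],[0.007,0,0.0117,0,-0.0585,0],[0.007,0,0.0117,0,-0.0585,0],[0.007,0,0.0117,0,-0.0585,0]]]'| grep -E 'pos|contact'
python3 -m jog '[[[0.002,0,0.0111,0,-0.06,0],[0.002,0,0.0111,0,-0.06,0],[0.002,0,0.0111,0,-0.06,0],[0.002,0,0.0111,0,-0.06,0],[0.002,0,0.0111,0,-0.06,0],[0.002,0,0.0111,0,-0.06,0],[0.002,0,0.0111,0,-0.06,0],[0.002,0,0.0111,0,-0.06,0],[0.002,0,0.0111,0,-0.06,0],[0.002,0,0.0111,0,-0.06,0],[0,0,0,0,0,0],[0,0,0,0,0,0]]]'| grep -E 'pos|contact|rot'
python3 - <<'E'
from h import *
from plant import *
s=get_state();print(s["moment"])
X=np.array([np.cos(1.5),np.sin(1.5),0])
go(([.4978,-.0472,.132],down(1.5+np.pi/2),5))
E
```

```text
tool_pos: [0.5014, 0.0057, 0.2437]
contact_force: [-0.3, 0.7, -3.2]
tool_pos: [0.4979, -0.0472, 0.1468]
eef_rot: [-0.683, 0.731, -0.0, -0.0]
contact_force: [0.4, -0.2, -3.0]
[-0.09298913  0.10994642 -0.01954821]
25.775 [ 0.4979 -0.0472  0.1468] [-0.998  0.068  0.   ] [-0.    -0.001 -1.   ]
5 x [0.0, 0.0, 0.003, 0.0, -0.0002, 0.0005]
```

```bash
python3 -m jog '[[[0,0,0.003,0,0,0],[0,0,0.003,0,0,0],[0,0,0.003,0,0,0.002],[0,0,0.002,0,0,0],[0,0,0,0,0,0],[0,0,0,0,0,0]]]'| grep -E 'pos|contact'
for i in 1 2; do :; done
python3 -m jog '[[[0,0,0.0015,0,0,0],[0,0,0,0,0,0]]]'| grep -E 'pos|contact'
python3 -m jog '[[[0,0,0.0015,0,0,0],[0,0,0,0,0,0]]]'| grep -E 'pos|contact'
python3 -m jog '[[[0,0,0.0015,0,0,0],[0,0,0,0,0,0]]]'| grep -E 'pos|contact'
```

```text
tool_pos: [0.4979, -0.0474, 0.1354]
contact_force: [0.2, -0.8, -2.7]
tool_pos: [0.4978, -0.0475, 0.1339]
contact_force: [-0.6, -0.0, -3.0]
tool_pos: [0.4978, -0.0475, 0.1323]
contact_force: [0.9, -0.5, -3.1]
tool_pos: [0.498, -0.0474, 0.131]
contact_force: [-0.3, 0.4, -1.6]
```

```bash
python3 -m jog '[[[0,0,0.0005,0,0,0],[0,0,0,0,0,0]]]'| grep -E 'pos|contact'
python3 -m jog '[[[0,0,0,0,0,0],[0,0,0,0,0,0],[0,0,0,0,0,0],[0,0,0,0,0,0]]]' 0.05 | grep -E 'pos|contact|open'
python3 -m jog '[[[0,0,-0.015,0,0,0],[0,0,-0.03,0,0,0],[0,0,-0.04,0,0,0],[0,0,-0.03,0,0,0],[0,0,0,0,0,0],[0,0,0,0,0,0]]]' | grep -E 'pos|contact'
python3 - <<'E'
from h import *
from plant import *
s=get_state();d=snapshot("wrist")
T=np.eye(4);T[:3,:3]=R.from_quat(s["eef_rot"]).as_matrix();T[:3,3]=s["tool_pos"];C=T@d["mount"]
d["xyz"]=C[:3,3];d["orientation"]=R.from_matrix(C[:3,:3]).as_quat()
f=d["frame"];cv2.imwrite("pics/w6.png",f[...,::-1])
o=np.array([.5055,.0375]);X=np.array([np.cos(1.5),np.sin(1.5)])
q=lambda a,b,c:[*(o+X*a+np.array([-X[1],X[0]])*b),.08+c]
print(proj(d,[q(-.07,.038,.045),q(-.07,-.038,.045),q(-.07,0,.045)]).round(1).tolist())
w4=cv2.imread("pics/w4.png")[...,::-1]
for n,im in(("old",w4),("new",f)):
    for v in(240,255,265,275): print(n,v,[(u,*im[v,u]) for u in range(228,412,1) if abs(im[v,u].astype(int)-im[v,u-1].astype(int)).sum()>110][:14] if 0 else [u for u in range(228,412) if abs(im[v,u].astype(int)-im[v,u-2].astype(int)).sum()>120])
# colour sum inside tray (blanks dark brown)
    print(n,[tuple(im[v,319]) for v in(285,295,305,315,325)])
E
```

```text
tool_pos: [0.498, -0.0475, 0.131]
contact_force: [-1.3, -1.1, 5.0]
tool_pos: [0.4979, -0.0474, 0.1304]
contact_force: [-0.3, -0.2, -0.6]
opening: 0.566
tool_pos: [0.4973, -0.0478, 0.2452]
contact_force: [-0.1, 0.1, 0.6]
[[359.3, 255.0], [268.1, 255.0], [313.7, 255.0]]
old 240 [239, 240, 309, 310, 331, 359, 397, 398, 399]
old 255 [240, 241, 274, 275, 311, 330, 364, 365, 396, 397, 398]
old 265 [241, 242, 280, 281, 286, 311, 330, 359, 360, 395, 396, 397]
old 275 [229, 237, 242, 243, 281, 282, 358, 359, 360, 395, 396]
old [(np.uint8(110), np.uint8(69), np.uint8(45)), (np.uint8(143), np.uint8(81), np.uint8(45)), (np.uint8(136), np.uint8(77), np.uint8(39)), (np.uint8(131), np.uint8(74), np.uint8(42)), (np.uint8(187), np.uint8(100), np.uint8(50))]
new 240 [237, 238, 239, 262, 263, 267, 268, 270, 271, 353, 354, 355, 393, 394, 395]
new 255 [238, 239, 240, 263, 264, 306, 326, 361, 392, 393, 394]
new 265 [239, 240, 265, 277, 278, 282, 350, 351, 354, 355, 356, 391, 392, 393]
new 275 [240, 241, 268, 269, 277, 278, 281, 282, 283, 338, 350, 354, 355, 390, 391, 392]
new [(np.uint8(255), np.uint8(251), np.uint8(145)), (np.uint8(255), np.uint8(251), np.uint8(143)), (np.uint8(255), np.uint8(251), np.uint8(144)), (np.uint8(255), np.uint8(251), np.uint8(147)), (np.uint8(255), np.uint8(250), np.uint8(140))]
```

The tray is empty and centred, with the ledge centre and tray centre both at u 316. One last difference check that nothing else moved.

Run:
```python
from h import *
from plant import *
for n in("scene","top"):
    a=pickle.load(open(n+"0.pkl","rb"))["frame"];b=snapshot(n)["frame"]
    m=(cv2.absdiff(cv2.GaussianBlur(a,(5,5),0),cv2.GaussianBlur(b,(5,5),0)).sum(2)>90).astype(np.uint8)
    print(n,[tuple(s) for s in cv2.connectedComponentsWithStats(m)[2][1:].tolist() if s[4]>25])
    if n=="scene":
        h=cv2.cvtColor(b,cv2.COLOR_RGB2HSV)[115:200,350:450]
        k=((h[...,1]>90)&(h[...,2]<170)&(h[...,2]>30)).astype(np.uint8)
        print("brown",[tuple(s) for s in cv2.connectedComponentsWithStats(k)[2][1:].tolist() if s[4]>15])
```

```text
scene [(153, 0, 6, 15, 49), (213, 0, 6, 35, 148), (279, 0, 102, 131, 6994), (424, 0, 7, 11, 62), (185, 27, 13, 3, 28), (150, 105, 276, 119, 9182), (103, 171, 8, 11, 53), (11, 211, 151, 179, 9298), (199, 214, 49, 28, 385), (229, 226, 35, 29, 441), (299, 232, 24, 19, 133), (178, 236, 24, 11, 101), (162, 242, 15, 8, 62), (288, 242, 19, 16, 128), (192, 245, 19, 17, 184), (166, 248, 13, 21, 122), (180, 251, 28, 21, 156), (213, 251, 40, 26, 349), (258, 254, 9, 6, 29), (139, 258, 133, 119, 5193), (148, 265, 70, 36, 790), (278, 275, 27, 40, 253), (0, 385, 8, 11, 58)]
brown [(0, 27, 15, 22, 152), (0, 27, 76, 50, 537), (17, 36, 7, 22, 62), (43, 48, 16, 11, 88), (76, 68, 24, 17, 160)]
top [(227, 204, 61, 32, 947), (125, 218, 198, 162, 12238), (371, 219, 16, 15, 126), (361, 228, 135, 73, 2523), (501, 249, 9, 14, 67), (384, 262, 73, 8, 264), (306, 268, 5, 10, 42), (317, 270, 21, 5, 72), (379, 270, 5, 11, 27), (389, 271, 39, 10, 150), (501, 271, 37, 11, 288), (340, 288, 94, 61, 1990), (407, 295, 60, 37, 627), (169, 309, 10, 4, 27), (399, 309, 19, 29, 356), (375, 310, 10, 19, 96), (158, 312, 26, 7, 107), (183, 312, 8, 6, 29), (202, 312, 12, 3, 29), (559, 315, 19, 4, 40), (26, 318, 265, 101, 12196), (533, 324, 32, 5, 75), (580, 327, 21, 6, 58), (435, 330, 14, 9, 70), (428, 334, 8, 11, 61), (573, 351, 21, 4, 46), (596, 351, 16, 4, 30), (327, 377, 60, 83, 2186), (524, 411, 26, 5, 57), (476, 414, 13, 6, 37), (218, 416, 101, 58, 1653), (414, 422, 117, 28, 1372), (214, 437, 20, 10, 150), (234, 447, 12, 4, 36), (216, 450, 9, 5, 27), (361, 470, 8, 10, 46), (464, 473, 10, 5, 31), (214, 476, 54, 4, 127)]
```

```bash
python3 -c "
from plant import *
print(finish_job())"
```

```text
the job is handed in; nothing more can be done
None
```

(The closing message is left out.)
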